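# Lower the tilt arm of a welding positioner past its ratchet

## Robot

A 6-joint arm with a two-finger parallel gripper is mounted at the origin on the work surface. World frame = base frame: x ahead of the robot, y to its left, z up, the work surface at z = 0. Lengths are in m, angles in rad, forces in N, time in s.
With the tool pointing down it reaches from about 0.3 to 0.875 m from the base axis. Payload 6.4 kg.
Tool frame: the origin (TCP) lies between the finger pads; the fingertips stand 25 mm ahead of it and the grasp point (between the pads) lies 6 mm ahead of it; z points along the fingers, y is the line along which they close (so a half turn about z gives the same grasp; the last joint's range is limited). The gripper opens to 85 mm and grips with 20 to 120 N. Pads are 22 mm wide; open, the fingers measure 114 mm over their backs; the gripper's body (76 mm by 85 mm) begins 54 mm behind the grasp point. The pads swing forward as they close: fully open they stand 13 mm farther back than shut.
Start: joints at [1.034, 0.181, 1.607, -0, 1.354, -0.206], TCP at [0.187, 0.544, 0.256] pointing down, gripper open.
Joint ranges: [-2.99, 2.99], [-0.89, 2.07], [0.3, 2.58], [-1.14, 4.28], [0, 2.63], [-3.12, 3.12]. Speed limits (rad/s): [2.57, 2.57, 3.01, 3.14, 3.14, 3.14].

## Interface

Orientations are given as a unit quaternion [w, x, y, z].
In Python, from bench import ctrl gives the robot as it stands.
- The arm moves only by the tool servo_tool, never from a script. Its argument "series" is text: rows parted by semicolons, each of 7 numbers parted by spaces: the gripper command: -1 is fully open, 1 is shut, values between are in proportion, then the shift along the tool's x, y, z in m, then the turn, a rotation vector about the tool's x, y, z in degrees. A call has 1 to 12 rows; each row is the pose to reach, as a shift and turn from the pose commanded when the call began, along the tool's axes at that moment; what a row does not reach only later rows make up. A row lasts 1/12 s, in which the tool goes at most 41.7 mm and 7.16 degrees, less where a joint would pass 70% of its speed; a pose out of reach is approached as far as the arm can. A call with a gripper value outside its range is refused whole. The fingers move at their own pace and stop on an object; the grip force is fixed at half the most. Time passes only in rows, so rows that repeat a pose let the fingers close. It gives the time, the measured TCP pose, the force, the opening and the grip force at its end, in the units of the state.
- ctrl.get_obs(): the state, without advancing time (a new reading comes with each control period).
- ctrl.camera(name): name is "scene" or "side" or "wrist"; returns a dict with "img" (420x560x3 uint8, red, green, blue), "z_map" (420x560 float32, m along the optical axis (not along the pixel's ray), 0 where there is no reading), "fovy" (degrees; the focal length in pixels is half the picture's height over the tangent of half this angle, whatever the lens; pixels are square), "cx", "cy" (the principal point, pixels), "k1" (the pictures are not rectified: a ray, as slopes to the right and down, at radius r is drawn at 1 + k1 r^2 times it, then the intrinsics apply), "extrinsics" (4x4, takes a point from camera to world coordinates); the wrist camera has in their place "T_tool_cam" (4x4, takes a point from camera to tool coordinates, whose origin is the TCP and whose axes are the flange's). Camera axes: x right, y down, z forward; pixel columns grow to the right and rows downward; lengths in m; the calibration is good to about 2 mm. A picture is of the moment at which its call begins: read the wrist's pose just before it.
- ctrl.hand_in(): hands the job in; it is judged then, once.
The state is a dict: "time_s": time; "q": joint angles; "dq": joint speeds; "joint_efforts": joint torques, N m; "eef_pos": TCP position; "eef_rot": TCP orientation; "wrist_force": force on the tool from outside, world axes, zero at the start; "torque": the same for the moment, N m; "opening": opening from 0.0 (shut) to 1.0 (fully open); "grasp_force": force on a finger pad.
Only numpy, scipy, OpenCV 4.12 (cv2) and the standard library are available. Lean on these libraries where they do the work, as an engineer would, in place of code of your own. Each camera call takes 0.05 s, during which the arm holds its last target. There are 200 camera calls.

## Task

Bring the welding positioner's tilting arm down flat for the next job: press the red pad of the ratchet pawl until the pawl snaps clear of the teeth, then push the arm steadily down onto its rests without slamming it (the orange bar at its end is there to push on). Then press the green pad so that the pawl drops back into the teeth, and leave it so. Do not lift the arm, and leave the things lying around where they are.

Things in the scene. Friction and masses are not known exactly. Their poses are not given: they have to be found in the camera images.
- positioner: Fixed bench welding positioner: grey base 310 x 240 x 18 mm, two blue cheeks, between them a tilting arm with a round 150 mm steel faceplate; outside the left (+y) cheek a toothed steel sector with its pawl. Origin: centre of the base's underside, on the table. Axes: +x from the arm's handle end towards its hinge, +y towards the pawl side, z up. Place and yaw differ from run to run.
- hinge (a point): Point on the axis of the tilting arm's hinge, in the middle between the cheeks, 105 mm above the table and 90 mm from the positioner's origin along its +x. The axis runs along the positioner's y.
- tilt (a joint): Tilting arm, rad: 0 = flat on its two rubber-topped rests (hard stop), positive = handle end raised; starts between 0.40 and 0.66. With the pawl in the teeth it can rise click by click (0.16 rad apart) but sink by one tooth at most. With the pawl clear it is stiff: it stays where it is left and a steady push of 4 to 10 N at the bar moves it down.
- handle (a point): Centre of the orange push bar at the arm's free end: round, 28 mm in diameter, 76 mm long, along the positioner's y. At tilt t it lies 215 cos t - 18 sin t mm from the hinge towards the positioner's -x and 215 sin t + 18 cos t mm above it (so 123 mm above the table when flat). Flat, the faceplate's top is 6 mm below the bar's top.
- pawl (a joint): Ratchet pawl, a rocker on a pin along the positioner's y, rad: -0.04 to -0.11 = nose in the teeth, above 0 = nose clear, +0.30 = fully clear, on its stop. Positive turns the red pad down and the green pad up. A spring strut snaps it over its dead centre at about +0.12: past that it goes the rest of the way by itself and stays. It starts in the teeth.
- red_pad (a point): Middle of the top of the red thumb pad on the pawl's tail: 34 x 56 mm, long side along the positioner's y, 55 mm from the pin towards the handle end, about 195 to 200 mm above the table while the pawl is in. Pressing it down throws the pawl out: about 22 mm of travel in all, over dead centre after about 12 mm, with 5 to 8 N (up to 30 N if the arm was first pushed down hard on the pawl).
- green_pad (a point): Middle of the top of the green thumb pad over the pawl's nose: 34 x 56 mm, long side along the positioner's y, 42 mm from the pin away from the handle end, about 212 mm above the table when the pawl is clear. Pressing it down brings the pawl back: over dead centre after about 8 mm, then the nose drops into the teeth; about 16 mm of travel in all, with 5 to 8 N.
- pawl_pin (a point): Point on the axis of the pawl's pin, level with the pads along the positioner's y, 170 mm above the table.
- pipe_stub: Loose stub of grey steel pipe standing on end, 60 mm across, 85 mm tall. Bystander, leave where it is. Origin: centre of its underside.
- flange: Loose grey steel ring flange lying flat, 110 mm across, 14 mm thick. Bystander, leave where it is. Origin: centre of its underside.
- spray_can: Loose yellow spray can with a red cap, 60 mm across, 170 mm tall. Bystander, leave where it is. Origin: centre of its underside.
- magnet: Loose red arrow-shaped welding magnet lying flat, about 115 by 75 mm, 16 mm thick. Bystander, leave where it is. Origin: centre of the underside of its square part.
- wire_brush: Loose wire brush with a pale wooden handle lying bristles down, 250 mm long, 33 mm high. Bystander, leave where it is. Origin: under its middle.
- chip_hammer: Loose chipping hammer lying flat, 260 mm long, 25 mm high. Bystander, leave where it is. Origin: under the middle of its shaft.

How it is judged:
On the way, in this order (a step that is already met when the one before it is completed fails the run):
1. the pawl is thrown clear of the teeth while the arm is still up (value of joint pawl above 0.2 rad and value of joint tilt above 0.15 rad), for 0.1 s.
2. the arm is down on its rests, with the pawl still clear (value of joint tilt below 0.03 rad and value of joint pawl above 0.12 rad), for 0.1 s.
3. the pawl is back in the teeth with the arm flat (value of joint tilt below 0.03 rad and value of joint pawl below -0.04 rad), for 0.2 s.
At the end, for the whole second after the job is handed in: The tilting arm lies flat on its rests (within 0.03 rad), the pawl is back in the teeth (its angle below -0.04 rad) and both are at rest (all of step 3 and velocity of joint tilt between -0.05 and 0.05 rad/s and velocity of joint pawl between -0.1 and 0.1 rad/s); the robot touches nothing.
It fails at once if the arm is lifted: its bar goes more than 50 mm up from where it stood, or the tilt passes 0.75 rad (value of joint tilt above 0.75 rad or (distance of handle from where it was at the start of the episode above 0.05 m and value of joint tilt above 0.46 rad)).
It fails at once if the arm is slammed down (faster than 2 rad/s, about 0.4 m/s at the bar) (velocity of joint tilt below -2 rad/s).
It fails at once if something lying around is shifted, lifted or knocked over (moved more than 20 mm) (distance of any of pipe_stub, flange, spray_can, magnet, wire_brush, chip_hammer from where it was at the start of the episode above 0.02 m).
It also fails if it takes over 45 s, if anything falls off the work surface, if the arm or the gripper's body presses on something with over 40 N, if the wrist force passes 120 N, or if a joint passes its speed limit or range.

## Working session

There is one attempt and no reset: what is moved stays moved. The work goes in short steps, Python scripts to look and compute and a tool call to move; the robot and the scene stay as the last step left them, time stands still between calls to the robot, and variables do not carry over. Pictures are saved under pics/ and viewed, at most 10 in all, crops included, and the job is handed in when it is done.

Besides the shell and the picture viewer there is one more tool, called after "Request:" as name(argument=value, ...) on one line, values as JSON. servo_tool: Moves the arm, as the interface text tells. Its arguments: {"type":"object","properties":{"series":{"type":"string"}},"required":["series"]}

```bash
mkdir -p pics; cat > h.py <<'E'
import numpy as np, cv2
from scipy.spatial.transform import Rotation as R
from bench import ctrl
def snap(name):
    c=ctrl.camera(name); np.savez(f'{name}.npz',**c); return c
def load(name): return dict(np.load(f'{name}.npz'))
def world(c,u,v,z=None):
    h,w=c['img'].shape[:2]; f=h/2/np.tan(np.radians(float(c['fovy']))/2)
    K=np.array([[f,0,c['cx']],[0,f,c['cy']],[0,0,1]],float)
    p=cv2.undistortPoints(np.array([[[u,v]]],float),K,np.array([float(c['k1']),0,0,0]))[0,0] if 1 else 0
    if z is None: z=np.median(c['z_map'][int(v)-1:int(v)+2,int(u)-1:int(u)+2])
    return (c['extrinsics']@np.array([p[0]*z,p[1]*z,z,1]))[:3]
E
python3 - <<'E'
from h import *
o=ctrl.get_obs(); print(o)
for n in('scene','side'):
    c=snap(n); cv2.imwrite(f'pics/{n}0.png',cv2.resize(c['img'][...,::-1],(800,600))); print(n,c['fovy'],c['k1'],c['extrinsics'][:3,3])
E
```

```text
{'time_s': 0.0, 'q': array([ 1.03370057e+00,  1.81513712e-01,  1.60798687e+00, -1.93006571e-05,
        1.35374683e+00, -2.06332950e-01]), 'dq': array([-7.68944167e-04,  9.98972002e-05, -4.84360845e-04, -9.37507875e-05,
       -4.29830503e-04, -1.86417066e-03]), 'joint_efforts': array([ 6.60605019e-04, -4.44887352e+01, -3.51334190e+01, -2.52465925e-04,
        9.24388587e-03, -2.24483591e-05]), 'eef_pos': array([0.18649346, 0.54340508, 0.25540967]), 'eef_rot': array([-2.91736877e-04,  1.64626428e-01,  9.86355643e-01, -7.74297743e-04]), 'wrist_force': array([ 0.69999801, -0.14002376,  0.01251902]), 'torque': array([ 0.02575117, -0.03102224,  0.01239295]), 'grasp_force': 0.0, 'opening': 0.998103720728566}
scene 57.84062928441128 -0.07784705117573039 [ 1.34349135 -0.03490795  0.90261028]
side 45.661819972026834 0.05353661929935561 [ 0.06922729 -0.8133502   0.67256318]
```

View pics/scene0.png

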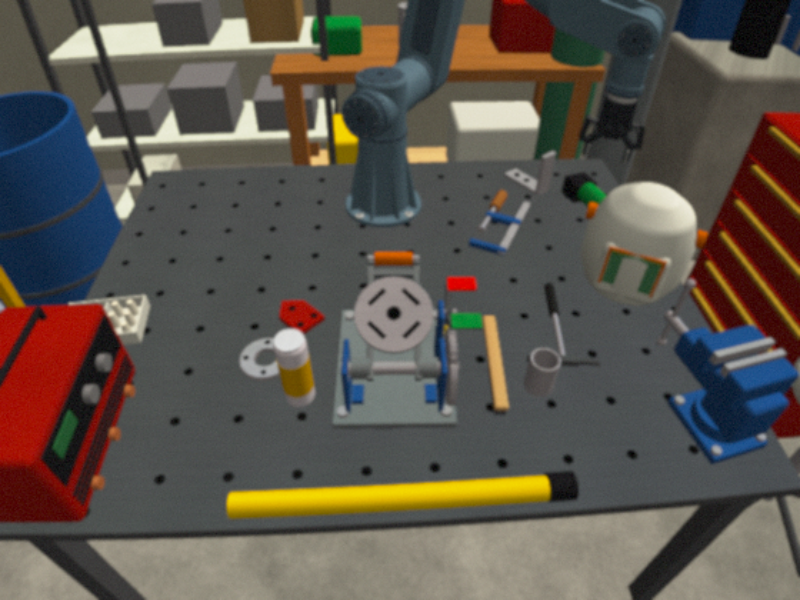

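View pics/side0.png

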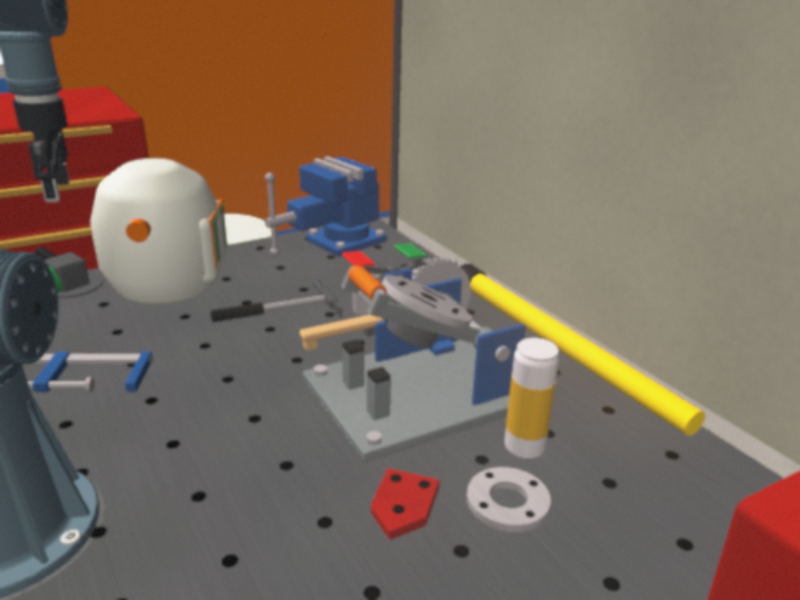

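The scene view shows the positioner upright with its hinge towards the camera. In 800-px coordinates, the red pad is at (461,284), green at (466,320) and the bar at (394,258). The side view agrees: red (357,259), green (409,250), bar (366,281).

```bash
python3 - <<'E'
from h import *
seeds={'scene':dict(red=(461,284),green=(466,320),bar=(394,258),can=(290,335),pipe=(543,355),plate=(394,290)),'side':dict(red=(357,259),green=(409,250),bar=(366,281),can=(536,348))}
for n,s in seeds.items():
    c=load(n); hsv=cv2.cvtColor(c['img'],cv2.COLOR_RGB2HSV)
    for k,(u,v) in s.items():
        u,v=u*.7,v*.7; h0=hsv[int(v),int(u)].astype(int)
        m=np.zeros(hsv.shape[:2],np.uint8)
        dh=np.abs((hsv[...,0].astype(int)-h0[0]+90)%180-90)
        m[(dh<8)&(hsv[...,1]>130)]=1
        if k in('can','pipe','plate'): print(n,k,world(c,u,v).round(4)); continue
        _,l=cv2.connectedComponents(m); L=l[int(v),int(u)]; vs,us=np.nonzero(l==L)
        P=np.array([world(c,a,b,c['z_map'][b,a]) for a,b in zip(us,vs) if c['z_map'][b,a]>0])
        med=np.median(P[:,2]); Q=P[abs(P[:,2]-med)<.012]
        (cx,cy)=us.mean(),vs.mean()
        print(n,k,len(P),'px',(cx,cy),'mean',Q.mean(0).round(4),'min',np.percentile(Q,3,0).round(4),'max',np.percentile(Q,97,0).round(4),'rect',cv2.minAreaRect((Q[:,:2]*1000).astype(np.float32)))
E
```

```text
scene red 227 px (np.float64(322.5869565217391), np.float64(198.0391304347826)) mean [0.5737 0.132  0.1976] min [0.5577 0.1058 0.1923] max [0.5877 0.1582 0.2013] rect ((572.1723022460938, 132.13023376464844), (55.72267150878906, 33.17783737182617), 85.7451171875)
scene green 224 px (np.float64(326.17857142857144), np.float64(224.11160714285714)) mean [0.67   0.1291 0.1953] min [0.6526 0.1035 0.1919] max [0.6858 0.1541 0.1984] rect ((669.3079223632812, 129.21728515625), (54.32561492919922, 35.577186584472656), 86.49564361572266)
scene bar 270 px (np.float64(275.1217712177122), np.float64(180.40590405904058)) mean [0.5234 0.0037 0.2278] min [ 0.5108 -0.0315  0.2177] max [0.5319 0.0379 0.2342] rect ((521.077880859375, 4.321357727050781), (72.76614379882812, 23.760570526123047), 86.57147979736328)
scene can [ 0.6643 -0.1915  0.1686]
scene pipe [0.6526 0.3017 0.0652]
scene plate [0.5816 0.0033 0.1943]
side red 162 px (np.float64(250.03703703703704), np.float64(180.6172839506173)) mean [0.5677 0.1287 0.1989] min [0.5527 0.1058 0.1949] max [0.5846 0.1575 0.2013] rect ((568.9197387695312, 132.1920623779297), (57.00636291503906, 34.0649299621582), 87.22915649414062)
side green 95 px (np.float64(286.34736842105264), np.float64(174.9578947368421)) mean [0.6622 0.1219 0.1968] min [0.649  0.1019 0.1945] max [0.6768 0.1449 0.1993] rect ((663.0291137695312, 123.51773071289062), (50.38291931152344, 29.615659713745117), 85.8552017211914)
side bar 290 px (np.float64(254.7123287671233), np.float64(195.8835616438356)) mean [ 0.5088 -0.0016  0.2291] min [ 0.5011 -0.035   0.2192] max [0.5212 0.037  0.2346] rect ((512.1244506835938, 1.4712448120117188), (77.660888671875, 23.04167938232422), 86.46334075927734)
side can [ 0.6712 -0.1962  0.1705]
```

Request:
servo_tool(series="1 0 0 -0.04 0 0 -5; 1 0 0 -0.08 0 0 -10; 1 0 0 -0.12 0 0 -16; 1 0 0 -0.16 0 0 -16; 1 -0.03 -0.016 -0.16 0 0 -16; 1 -0.065 -0.034 -0.16 0 0 -16; 1 -0.1 -0.053 -0.16 0 0 -16; 1 -0.135 -0.072 -0.16 0 0 -16; 1 -0.17 -0.09 -0.16 0 0 -16; 1 -0.205 -0.109 -0.16 0 0 -16; 1 -0.24 -0.127 -0.16 0 0 -16; 1 -0.275 -0.146 -0.16 0 0 -16")

```text
time_s: 1.1
eef_pos: [0.4002, 0.3148, 0.416]
eef_rot: [-0.0, 0.026, 1.0, -0.0]
wrist_force: [0.8, 0.7, 0.4]
opening: 0.003
grasp_force: 0.0
```

```bash
cat >> h.py <<'E'
def to(*p):
    o=ctrl.get_obs(); w,x,y,z=o['eef_rot']; r=R.from_quat([x,y,z,w])
    m=r.as_matrix(); print('t',round(o['time_s'],2),'pos',o['eef_pos'].round(4),'ydeg',np.degrees(np.arctan2(m[1,1],m[0,1])).round(2),'zax',m[:,2].round(3),'F',o['wrist_force'].round(2))
    for q in p: print(q,'->',r.inv().apply(np.array(q)-o['eef_pos']).round(4))
E
python3 -c "
from h import *
to([.571,.132,.26])
"
```

```text
t 1.1 pos [0.4002 0.3148 0.416 ] ydeg 87.06 zax [-0. -0. -1.] F [0.8  0.72 0.42]
[0.571, 0.132, 0.26] -> [-0.18   -0.1738  0.156 ]
```

Request:
servo_tool(series="1 -0.025 -0.024 0 0 0 0; 1 -0.052 -0.05 0 0 0 0; 1 -0.08 -0.077 0 0 0 0; 1 -0.108 -0.104 0 0 0 0; 1 -0.136 -0.131 0.01 0 0 0; 1 -0.164 -0.158 0.03 0 0 0; 1 -0.18 -0.174 0.06 0 0 0; 1 -0.18 -0.174 0.095 0 0 0; 1 -0.18 -0.174 0.13 0 0 0; 1 -0.18 -0.174 0.156 0 0 0; 1 -0.18 -0.174 0.156 0 0 0; 1 -0.18 -0.174 0.156 0 0 0")

```text
time_s: 2.1
eef_pos: [0.5692, 0.1333, 0.2589]
eef_rot: [-0.002, 0.026, 1.0, -0.0]
wrist_force: [1.1, 0.3, -0.4]
opening: 0.003
grasp_force: 0.0
```

```bash
python3 -c "
from h import *
to([.571,.132,.225])
c=snap('scene'); s=snap('side')
a=cv2.resize(c['img'][140:280,230:415,::-1],(740,560),interpolation=3); cv2.imwrite('pics/a1.png',a)
w=snap('wrist'); cv2.imwrite('pics/w1.png',w['img'][...,::-1])
"
```

```text
t 2.1 pos [0.5692 0.1333 0.2589] ydeg 87.04 zax [-0.004 -0.    -1.   ] F [ 1.15  0.27 -0.41]
[0.571, 0.132, 0.225] -> [-0.002  -0.0012  0.0339]
```

View pics/a1.png

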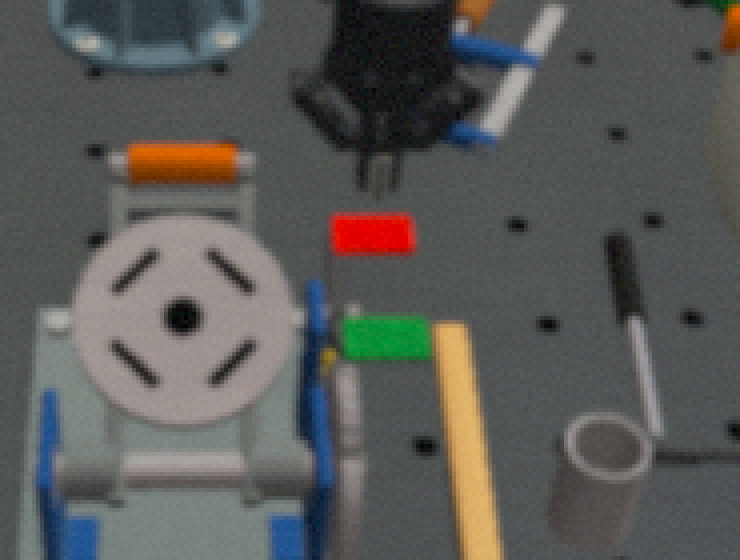

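The shut fingertips (378,190) hang above the middle of the red pad (373,235), as intended. I'll press slowly.

Request:
servo_tool(series="1 0 0 0.015 0 0 0; 1 0 0 0.028 0 0 0; 1 0 0 0.033 0 0 0; 1 0 0 0.037 0 0 0; 1 0 0 0.04 0 0 0; 1 0 0 0.043 0 0 0; 1 0 0 0.043 0 0 0")

```text
time_s: 2.83
eef_pos: [0.5699, 0.1336, 0.2179]
eef_rot: [-0.0, 0.026, 1.0, 0.0]
wrist_force: [-4.1, 0.1, 5.6]
opening: -0.001
grasp_force: 2.7
```

Request:
servo_tool(series="1 0 0 0.003 0 0 0; 1 0 0 0.006 0 0 0; 1 0 0 0.009 0 0 0; 1 0 0 0.011 0 0 0; 1 0 0 0.013 0 0 0; 1 0 0 0.013 0 0 0")

```text
time_s: 3.33
eef_pos: [0.5706, 0.1334, 0.2053]
eef_rot: [0.0, 0.026, 1.0, -0.0]
wrist_force: [-3.2, -1.2, 6.2]
opening: -0.001
grasp_force: 3.2
```

```bash
cat > pads.py <<'E'
from h import *
def pads(n='scene'):
    c=snap(n); hsv=cv2.cvtColor(c['img'],cv2.COLOR_RGB2HSV).astype(int)
    v,u=np.mgrid[:420,:560]
    for k,h in(('red',0),('green',70),('bar',10)):
        dh=abs((hsv[...,0]-h+90)%180-90); m=(dh<(6 if k!='green' else 18))&(hsv[...,1]>150)&(c['z_map']>0)
        P=np.array([world(c,a,b,c['z_map'][b,a]) for b,a in zip(v[m],u[m])])
        P=P[(P[:,0]>.42)&(P[:,0]<.72)&(P[:,1]>-.06)&(P[:,1]<.2)&(P[:,2]>.1)]
        print(k,len(P),np.median(P,0).round(4),'zmax',np.percentile(P[:,2],95).round(4))
if __name__=='__main__':
    to(); pads()
E
python3 pads.py
```

```text
t 3.33 pos [0.5706 0.1334 0.2053] ydeg 87.05 zax [ 0.001 -0.    -1.   ] F [-3.15 -1.23  6.21]
red 102 [0.5761 0.1255 0.1779] zmax 0.1879
green 145 [0.6593 0.1298 0.2124] zmax 0.2164
bar 258 [0.526  0.0044 0.2286] zmax 0.2338
```

Request:
servo_tool(series="1 0 0 0.003 0 0 0; 1 0 0 0.005 0 0 0; 1 0 0 0.005 0 0 0")

```text
time_s: 3.63
eef_pos: [0.5709, 0.1335, 0.2044]
eef_rot: [0.001, 0.026, 1.0, -0.0]
wrist_force: [-14.3, -0.7, 29.4]
opening: -0.004
grasp_force: 16.0
```

```bash
python3 pads.py
```

```text
t 3.63 pos [0.5709 0.1335 0.2044] ydeg 87.08 zax [ 0.003 -0.    -1.   ] F [-14.29  -0.74  29.37]
red 96 [0.5752 0.1239 0.1775] zmax 0.1889
green 140 [0.66   0.1297 0.2131] zmax 0.2167
bar 260 [0.5262 0.0043 0.2288] zmax 0.2344
```

On the stop (force jumped to 29 N without travel). Retreating.

Request:
servo_tool(series="1 0 0 -0.01 0 0 0; 1 0 0 -0.04 0 0 0; 1 0 0 -0.08 0 0 0; 1 0 0 -0.08 0 0 0")

```text
time_s: 4.02
eef_pos: [0.5739, 0.1336, 0.2877]
eef_rot: [0.006, 0.026, 1.0, 0.0]
wrist_force: [1.4, 0.5, 1.8]
opening: 0.002
grasp_force: 0.0
```

```bash
python3 pads.py; python3 -c "
from h import *
to([.517,.003,.275])"
```

```text
t 4.02 pos [0.5739 0.1336 0.2877] ydeg 87.05 zax [ 0.013  0.    -1.   ] F [1.42 0.55 1.78]
red 129 [0.5712 0.1313 0.1771] zmax 0.1807
green 149 [0.6596 0.129  0.213 ] zmax 0.2165
bar 261 [0.5259 0.0045 0.2289] zmax 0.2335
t 4.07 pos [0.573  0.1335 0.2846] ydeg 87.05 zax [ 0.01  0.   -1.  ] F [ 0.02  0.23 -0.55]
[0.517, 0.003, 0.275] -> [ 0.0493 -0.1332  0.009 ]
```

Request:
servo_tool(series="1 0.012 -0.034 0 0 0 0; 1 0.024 -0.068 0 0 0 0; 1 0.036 -0.102 0 0 0 0; 1 0.047 -0.133 0 0 0 0; 1 0.047 -0.133 0 0 0 0; 1 0.047 -0.133 0 0 0 0; 1 0.047 -0.133 0 0 0 0")

```text
time_s: 4.65
eef_pos: [0.5164, 0.0031, 0.2787]
eef_rot: [-0.0, 0.026, 1.0, 0.0]
wrist_force: [-1.2, 0.2, 0.5]
opening: 0.0
grasp_force: 0.0
```

```bash
python3 - <<'E'
from h import *
to([.517,.003,.26])
c=snap('scene');s=snap('side')
a=cv2.resize(c['img'][130:270,230:370,::-1],(400,400),interpolation=3);b=cv2.resize(s['img'][120:260,190:330,::-1],(400,400),interpolation=3)
cv2.imwrite('pics/b1.png',np.hstack([a,b]))
E
```

```text
t 4.65 pos [0.5164 0.0031 0.2787] ydeg 87.0 zax [-0.     0.001 -1.   ] F [-1.15  0.17  0.51]
[0.517, 0.003, 0.26] -> [-0.0006 -0.0001  0.0187]
```

View pics/b1.png

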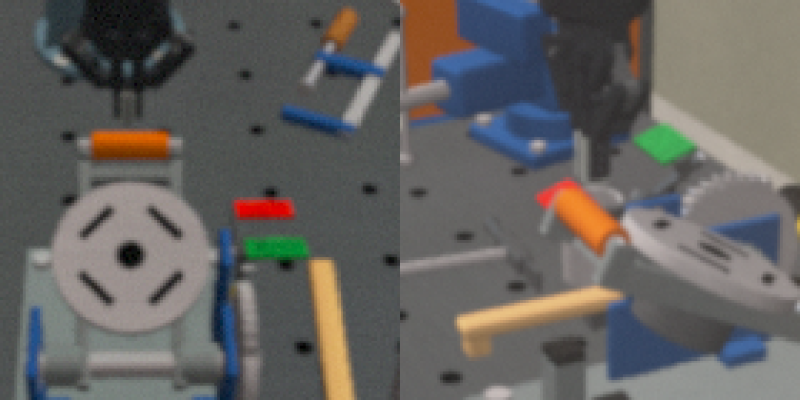

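The fingertips are over the middle of the bar (scene half (128,105) above the bar at (128,145)), and the green pad stands high (pawl clear). I'll push down along the arc.

Request:
servo_tool(series="1 0 0 0.01 0 0 0; 1 0 0 0.018 0 0 0; 1 0.002 0 0.024 0 0 0; 1 0.006 0 0.03 0 0 0; 1 0.009 0 0.036 0 0 0; 1 0.012 0 0.042 0 0 0; 1 0.015 0 0.048 0 0 0; 1 0.017 0 0.054 0 0 0; 1 0.02 0 0.06 0 0 0; 1 0.022 0 0.066 0 0 0; 1 0.024 0 0.072 0 0 0; 1 0.024 0 0.072 0 0 0")

```text
time_s: 5.75
eef_pos: [0.4909, 0.005, 0.2057]
eef_rot: [-0.002, 0.025, 1.0, 0.0]
wrist_force: [0.2, 0.5, 0.6]
opening: 0.002
grasp_force: 0.0
```

```bash
python3 pads.py
```

```text
t 5.75 pos [0.4909 0.005  0.2057] ydeg 87.11 zax [-0.003  0.    -1.   ] F [0.21 0.48 0.57]
red 129 [0.5708 0.1308 0.1769] zmax 0.1806
green 142 [0.6601 0.1299 0.2124] zmax 0.2166
bar 216 [0.5016 0.005  0.1753] zmax 0.1811
```

Request:
servo_tool(series="1 0.002 0 0.006 0 0 0; 1 0.004 0 0.012 0 0 0; 1 0.005 0 0.018 0 0 0; 1 0.006 0 0.024 0 0 0; 1 0.007 0 0.03 0 0 0; 1 0.008 0 0.035 0 0 0; 1 0.008 0 0.039 0 0 0; 1 0.008 0 0.042 0 0 0; 1 0.008 0 0.042 0 0 0")

```text
time_s: 6.55
eef_pos: [0.4838, 0.005, 0.1643]
eef_rot: [-0.001, 0.026, 1.0, 0.0]
wrist_force: [0.1, 0.7, 0.7]
opening: 0.001
grasp_force: 0.0
```

```bash
python3 pads.py
```

```text
t 6.55 pos [0.4838 0.005  0.1643] ydeg 87.07 zax [-0.002  0.    -1.   ] F [0.14 0.7  0.68]
red 129 [0.5713 0.1323 0.1771] zmax 0.1807
green 144 [0.6601 0.1293 0.213 ] zmax 0.2164
bar 198 [0.4942 0.0067 0.1331] zmax 0.1407
```

Request:
servo_tool(series="1 0 0 0.002 0 0 0; 1 0 0 0.003 0 0 0; 1 0 0 0.004 0 0 0; 1 0 0 0.004 0 0 0")

```text
time_s: 6.93
eef_pos: [0.4844, 0.0048, 0.1618]
eef_rot: [-0.0, 0.026, 1.0, 0.0]
wrist_force: [-5.0, 1.0, 8.7]
opening: 0.002
grasp_force: 4.2
```

Request:
servo_tool(series="1 0 0 0.002 0 0 0; 1 0 0 0.003 0 0 0; 1 0 0 0.003 0 0 0")

```text
time_s: 7.18
eef_pos: [0.4846, 0.0048, 0.1615]
eef_rot: [-0.0, 0.025, 1.0, -0.0]
wrist_force: [-15.3, 3.0, 32.2]
opening: 0.001
grasp_force: 16.1
```

On the hard stop (32 N, no travel). Up and over to the green pad.

Request:
servo_tool(series="1 0 0 -0.01 0 0 0; 1 0 0 -0.04 0 0 0; 1 0 0 -0.08 0 0 0; 1 0 0 -0.12 0 0 0; 1 -0.028 0.022 -0.12 0 0 0; 1 -0.056 0.044 -0.12 0 0 0; 1 -0.084 0.066 -0.12 0 0 0; 1 -0.112 0.088 -0.12 0 0 0; 1 -0.14 0.11 -0.12 0 0 0; 1 -0.17 0.133 -0.12 0 0 0; 1 -0.17 0.133 -0.12 0 0 0; 1 -0.17 0.133 -0.12 0 0 0")

```text
time_s: 8.18
eef_pos: [0.6618, 0.1299, 0.2758]
eef_rot: [-0.001, 0.025, 1.0, -0.0]
wrist_force: [-0.8, -0.5, -0.1]
opening: 0.002
grasp_force: 0.0
```

```bash
python3 - <<'E'
from pads import *
to([.661,.129,.237]); pads()
c=load('scene');s=snap('side')
a=cv2.resize(c['img'][130:270,230:370,::-1],(400,400),interpolation=3);b=cv2.resize(s['img'][120:260,210:350,::-1],(400,400),interpolation=3)
cv2.imwrite('pics/g1.png',np.hstack([a,b]))
E
```

```text
t 8.18 pos [0.6618 0.1299 0.2758] ydeg 87.15 zax [-0.003 -0.    -1.   ] F [-0.77 -0.47 -0.06]
[0.661, 0.129, 0.237] -> [ 0.0006 -0.0009  0.0388]
red 86 [0.5733 0.1184 0.1772] zmax 0.2737
green 139 [0.6616 0.1298 0.213 ] zmax 0.2162
bar 223 [0.4924 0.0083 0.1323] zmax 0.138
```

View pics/g1.png

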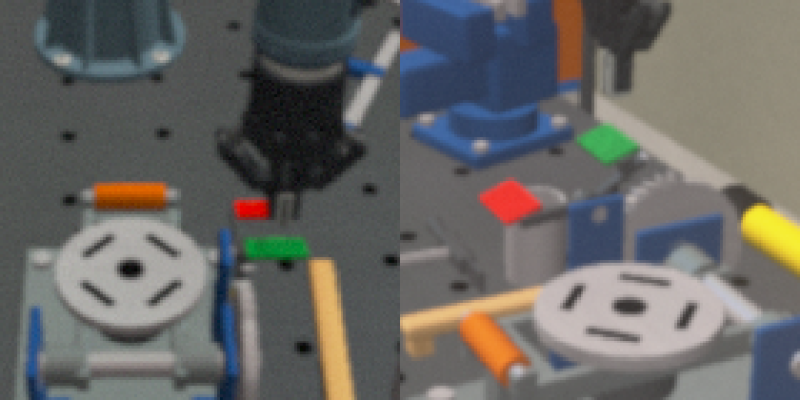

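The arm lies flat (bar top 0.138 m), and the fingertips are above the green pad, whose centre is at (276,248) in the scene half. Pressing it now.

Request:
servo_tool(series="1 0 0 0.015 0 0 0; 1 0 0 0.03 0 0 0; 1 0 0 0.036 0 0 0; 1 0 0 0.04 0 0 0; 1 0 0 0.043 0 0 0; 1 0 0 0.046 0 0 0; 1 0 0 0.049 0 0 0; 1 0 0 0.052 0 0 0; 1 0 0 0.052 0 0 0")

```text
time_s: 9.03
eef_pos: [0.6607, 0.1283, 0.2266]
eef_rot: [-0.0, 0.026, 1.0, -0.0]
wrist_force: [-0.2, 0.3, -0.1]
opening: 0.008
grasp_force: 0.0
```

```bash
python3 pads.py
```

```text
t 9.03 pos [0.6607 0.1283 0.2266] ydeg 87.01 zax [-0. -0. -1.] F [-0.23  0.35 -0.11]
red 56 [0.6525 0.1097 0.26  ] zmax 0.2988
green 192 [0.672  0.1277 0.1949] zmax 0.1991
bar 221 [0.4924 0.0082 0.1324] zmax 0.1381
```

Request:
servo_tool(series="1 0 0 0.003 0 0 0; 1 0 0 0.006 0 0 0; 1 0 0 0.008 0 0 0; 1 0 0 0.008 0 0 0")

```text
time_s: 9.42
eef_pos: [0.6613, 0.1286, 0.222]
eef_rot: [0.001, 0.026, 1.0, -0.0]
wrist_force: [-7.2, -1.2, 17.1]
opening: -0.0
grasp_force: 8.5
```

Request:
servo_tool(series="1 0 0 -0.01 0 0 0; 1 0 0 -0.04 0 0 0; 1 0 0 -0.08 0 0 0; 1 0 0 -0.12 0 0 0; 1 0 0 -0.15 0 0 0; 1 0 0 -0.15 0 0 0; 1 0 0 -0.15 0 0 0; 1 0 0 -0.15 0 0 0; 1 0 0 -0.15 0 0 0")

```text
time_s: 10.17
eef_pos: [0.6603, 0.1287, 0.3657]
eef_rot: [-0.002, 0.026, 1.0, -0.0]
wrist_force: [0.5, 0.1, -0.4]
opening: 0.002
grasp_force: 0.0
```

```bash
python3 - <<'E'
from pads import *
to(); pads(); pads('side')
c=load('scene'); cv2.imwrite('pics/end.png',cv2.resize(c['img'][...,::-1],(800,600)))
E
```

```text
t 10.17 pos [0.6603 0.1287 0.3657] ydeg 87.05 zax [-0.004 -0.    -1.   ] F [ 0.48  0.12 -0.35]
red 195 [0.5744 0.1327 0.1977] zmax 0.2007
green 223 [0.671  0.1282 0.1953] zmax 0.1991
bar 221 [0.4932 0.0081 0.1324] zmax 0.1374
red 151 [0.5662 0.1265 0.1989] zmax 0.201
green 26 [0.6628 0.1256 0.1975] zmax 0.1988
bar 294 [0.4762 0.0009 0.1344] zmax 0.4689
```

View pics/end.png

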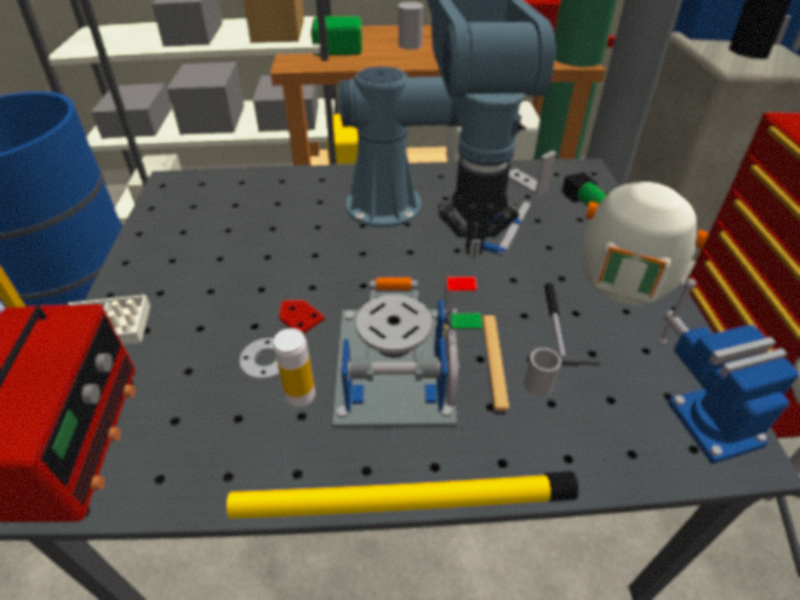

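The arm is flat. The red (461,284) and green (466,320) pads are back at their starting positions and heights, the loose items haven't moved, and the robot is clear.

```bash
python3 -c "
from bench import ctrl
print(ctrl.hand_in())"
```

```text
the job is handed in; nothing more can be done
None
```

I handed the job in after about 10 s of robot time: the arm is flat on its rests, the pawl is back in the teeth (both pads at their starting heights), the loose items look unmoved and the robot is clear; the hand-in returned no verdict.

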